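# Put the garlic away and wedge the sliding lid of its keeper tight

## Task

Put the garlic bulb away in the wooden keeper box, then close the box with its sliding dovetail lid: start the lid's narrow end in the wide, left end of the way and slide it in until it wedges tight and stays tight when you let go. Push firmly but do not force it, or the box will split, and leave the other things lying on the worktop where they are.

Things in the scene. Friction and masses are not known exactly. Their poses are not given: they have to be found in the camera images.
- keeper: Garlic keeper: open pale wooden box, fast on the worktop, 150 mm long (x), 132 wide (y), 90.5 high. Origin: centre of its underside. Its +x is the way the lid is pushed shut. Its -x end, always to the left as seen from the robot, is the mouth. Both end walls are low, top at z = 80 mm; a flat ledge of that height lines each long wall. The lid slides on these.
- keeper_in (a point): Centre of the keeper's inner floor, x = 0, y = 0, z = 12 mm in the keeper's frame; keeper's axes. The inside is 126 mm long (x -63 to 63) and 108 mm wide, but its opening between the two ledges is 76 mm wide (y -38 to 38).
- keeper_mouth (a point): Middle of the mouth of the way: x = -75, y = 0, z = 80 mm in the keeper's frame; keeper's axes. Above the ledges a rail along each long side (z 80 to 90.5) overhangs inwards. At the ledges the way reaches y = +-56 mm at the mouth and narrows on each side by 0.045 mm per mm towards +x, where it runs out over the end wall without a stop; each rail's edge leans in 7 mm over its height.
- strip: The rail on the keeper's -y side, a screwed-on strip; its origin is the keeper's. It was set up to 0.8 mm tighter or looser and stays so: too little to see, but the lid wedges up to 9 mm sooner or later. A lid pushed home with 14 to 17 N squeezes it by some 11 to 20 N. The squeeze must stay above 9 N after letting go (it fades by about a tenth in some seconds); the strip splits above 23 N.
- lid: Lid: tapered plate of pale wood with slanting dovetail edges and a dark cross bar, 150 mm long (x), 10 thick; underside 113 mm wide at the tail (-x), 99 at the nose (+x); top 14 mm narrower; 0.17 to 0.24 kg. Origin: centre of its underside; +x to the nose, z up. Starts flat on the worktop, bar up. It enters only from the mouth, nose first, its x along the keeper's x, underside on the ledges.
- lid_bar (a point): Centre of the lid's cross bar, 10 mm towards the tail from the lid's middle and 20 mm above its underside; lid's axes. The bar is 14 mm thick (x), 54 mm long (y) and 20 mm high, from 10 to 30 mm above the lid's underside. Grip it across its thickness, along the lid's x.
- lid_nose (a point): Middle of the nose's lower edge, 75 mm in +x from the lid's origin. With the nose just in the mouth the lid has about 6 mm of play to each side, less and less further in.
- lid_tail (a point): Middle of the tail's lower edge, 75 mm in -x from the lid's origin. The lid slides with about 1 N until it bears on both rails, the tail then about flush with the mouth's face, from 10 mm outside to 10 mm inside it. From there the push needed grows by some 5 to 10 N for each mm that the lid moves, about 2 N a mm of a compliant arm's travel. Waxed wood: it stays wedged when let go.
- garlic: A whole garlic bulb, about 60 mm across and 59 mm high, 39 g, standing on the worktop root down. Origin: centre of its underside.
- lemon: A lemon, 70 x 52 x 51 mm, lying on the worktop. To be left alone. Origin: under its middle.
- tape_roll: Roll of black tape, 58 mm wide, 19 mm high, lying near the front edge. To be left alone.
- pen: Pen, 145 mm long, lying near the front edge. To be left alone.
- peg: Clothes peg, 72 mm long, lying near the front edge in the middle. To be left alone.
- teaspoon: Teaspoon, 135 mm long, lying near the front edge. To be left alone.
- keys: Bunch of keys, 95 x 119 mm, lying near the left front corner. To be left alone.
- peg_b: A second clothes peg, 72 mm long, lying at the far left beside the mug. To be left alone.
Mind the look-alikes: they are no part of the job. What is shaped like the garlic but red is not meant.

How it is judged:
By the outcome, as a careful person would: the job done as asked, in the order asked, and still so for the second after the job is handed in, with the robot touching nothing.
It also fails if it takes over 69 s, if anything falls off the work surface, if the arm or the gripper's body presses on something with over 40 N, if the wrist force passes 120 N, or if a joint passes its speed limit or range.

## Robot

A 6-joint arm with a two-finger parallel gripper is mounted at the origin on a cart in front of the work surface, level with it; the furniture and walls round the work are solid. World frame = base frame: x ahead of the robot, y to its left, z up, the work surface at z = 0. Lengths are in mm, angles in rad, forces in N, time in s.
With the tool pointing down it reaches from about 350 to 975 mm from the base axis. Payload 7.1 kg.
Tool frame: the origin (TCP) lies midway between the tips of the shut fingers; the grasp point (between the pads) lies manip.tcp_to_grasp behind it (manip.tcp_to_grasp is the distance from the TCP to the grasp point, in mm); z points along the fingers, y is the line along which they close (so a half turn about z gives the same grasp; the last joint's range is limited). The gripper opens to 88 mm and grips with 3 to 60 N. Pads are 20 mm wide; open, the fingers measure 115 mm over their backs; the gripper's body (75 mm by 178 mm) begins 61 mm behind the grasp point.
Start: joints at [-1.254, 0.423, 1.63, -0, 1.089, -0.019], TCP at [205.97, -590.069, 222.675] pointing down, gripper open.
Joint ranges: [-3, 3], [-0.9, 2.11], [0.09, 2.58], [-1.31, 4.45], [0.11, 2.69], [-2.54, 2.54]. Speed limits (rad/s): [2.39, 2.39, 3.01, 3.14, 3.14, 3.14].

## Interface

Orientations are given as a 3x3 rotation matrix whose columns are the frame's x, y, z axes.
In Python, from workcell import read_state, vision, hand_in, manip gives the robot as it stands.
- The arm moves only by the tool arm_command, never from a script. Its argument "increments" is a list of rows, each a list of 3 entries, a list of its own where there are three numbers: the shift along the tool's x, y, z in m, then the turn, a rotation vector about the tool's x, y, z in degrees, then the opening, from 0 (shut) to 1 (fully open). In form: [[[dx, dy, dz], [rx, ry, rz], fingers], ...]. A call has 1 to 12 rows; each row is the pose to reach, as a shift and turn from the pose commanded when the call began, along the tool's axes at that moment; what a row does not reach only later rows make up. A row lasts 1/8 s, in which the tool goes at most 62.5 mm and 10.7 degrees, less where a joint would pass 70% of its speed; a pose out of reach is approached as far as the arm can. A call with a gripper value outside its range is refused whole. The fingers move at their own pace and stop on an object; "force" is the grip in N (left out, the last holds). Time passes only in rows, so rows that repeat a pose let the fingers close. It gives the time, the measured TCP pose, the force, the opening and the grip force at its end, in the units of the state.
- read_state(): the state, without advancing time (a new reading comes with each control period).
- vision.get_image(name): name is "scene" or "top"; returns the picture (384x512x3 uint8, red, green, blue); there is no depth.
- vision.camera_info(name): a dict with "intrinsics" (3x3 intrinsics, pixels), "R" (3x3) and "t" (3): a world point X has camera coordinates R X + t. Camera axes: x right, y down, z forward; pixel columns grow to the right and rows downward; lengths in mm; the calibration is good to about 2 mm. A picture is of the moment at which its call begins. camera_info takes no time and is no camera call.
- hand_in(): hands the job in; it is judged then, once.
The state is a dict: "time_s": time; "joint_positions": joint angles; "qvel": joint speeds; "tau": joint torques, N m; "ee_pos": TCP position; "eef_rot": TCP orientation; "wrist_force": force on the tool from outside, world axes, zero at the start; "moment": the same for the moment, N m; "gripper_width": opening from 0.0 (shut) to 1.0 (fully open); "grasp_force": force on a finger pad.
Only numpy, scipy, OpenCV 4.12 (cv2) and the standard library are available. Lean on these libraries where they do the work, as an engineer would, in place of code of your own. Each camera call takes 0.05 s, during which the arm holds its last target. There are 200 camera calls.

## Working session

There is one attempt and no reset: what is moved stays moved. The work goes in short steps, Python scripts to look and compute and a tool call to move; the robot and the scene stay as the last step left them, time stands still between calls to the robot, and variables do not carry over. Pictures are saved under pics/ and viewed, at most 10 in all, crops included, and the job is handed in when it is done.

Besides the shell and the picture viewer there is one more tool, called after "Request:" as name(argument=value, ...), one argument or row to a line, values as JSON. arm_command: Moves the arm, as the interface text tells. Its arguments: {"type":"object","properties":{"increments":{"type":"array"},"force":{"type":"number"}},"required":["increments"]}

```bash
mkdir -p pics; python3 - <<'E'
from workcell import read_state, vision, manip
import cv2
print(manip.tcp_to_grasp, read_state())
for n in("scene","top"):
    i=vision.camera_info(n);print(n,i)
    cv2.imwrite(f"pics/{n}0.png",cv2.resize(vision.get_image(n)[:,:,::-1],(800,600),interpolation=cv2.INTER_CUBIC))
E
```

```text
18.700000000000003 {'time_s': 0.0, 'joint_positions': array([-1.25396200e+00,  4.23835954e-01,  1.63068081e+00, -2.11596453e-05,
        1.08858786e+00, -1.90207788e-02]), 'qvel': array([ 1.33992624e-03,  1.17839712e-06,  4.38892922e-04, -1.00299911e-03,
       -4.57113120e-04, -7.51386352e-04]), 'tau': array([ 1.44725585e-03, -5.44616818e+01, -2.73659492e+01,  6.46150787e-02,
        2.28370889e-02, -1.25740294e-04]), 'ee_pos': array([ 205.82054584, -589.55555123,  221.90835551]), 'eef_rot': array([[ 9.44125597e-01,  3.29585524e-01, -4.88883557e-04],
       [ 3.29585886e-01, -9.44124513e-01,  1.43087432e-03],
       [ 1.00285128e-05, -1.51205419e-03, -9.99998857e-01]]), 'wrist_force': array([ 0.19076353, -0.63278673,  0.21524049]), 'moment': array([ 0.00793984,  0.05874932, -0.02292078]), 'grasp_force': 0.0, 'gripper_width': 0.9994730830205605}
scene {'intrinsics': array([[411.88420406,   0.        , 255.00836766],
       [  0.        , 411.88420406, 191.22824937],
       [  0.        ,   0.        ,   1.        ]]), 'R': array([[-0.5545861 , -0.83203297, -0.01246605],
       [-0.64874011,  0.44169832, -0.61970869],
       [ 0.52112429, -0.3355946 , -0.78473291]]), 't': array([ 274.98516366,  318.89471036, 1040.83314757])}
top {'intrinsics': array([[409.70188088,   0.        , 258.37533708],
       [  0.        , 409.70188088, 195.29551965],
       [  0.        ,   0.        ,   1.        ]]), 'R': array([[ 2.85154998e-02, -9.99593049e-01,  7.76836167e-04],
       [-9.86107898e-01, -2.82580155e-02, -1.63684751e-01],
       [ 1.63640091e-01,  3.90150821e-03, -9.86512392e-01]]), 't': array([  26.59130755,  475.38585182, 1048.97354537])}
```

View pics/top0.png

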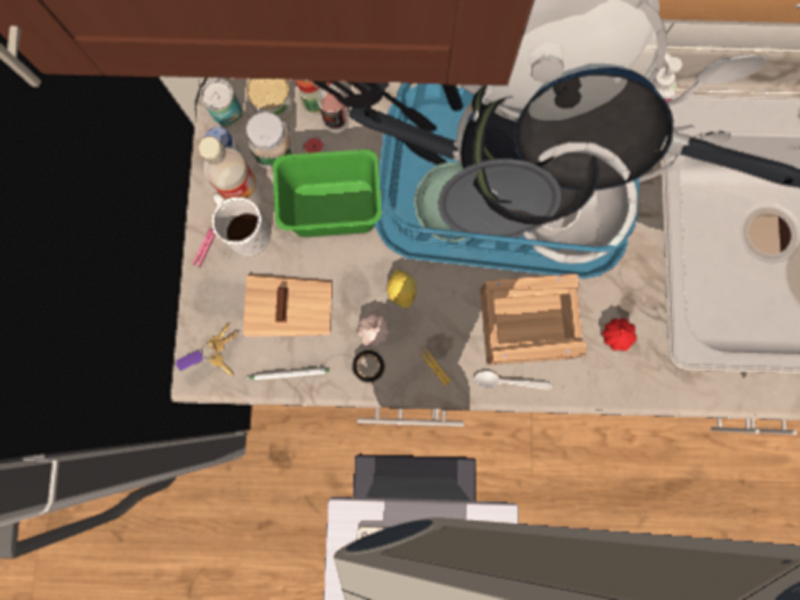

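View pics/scene0.png

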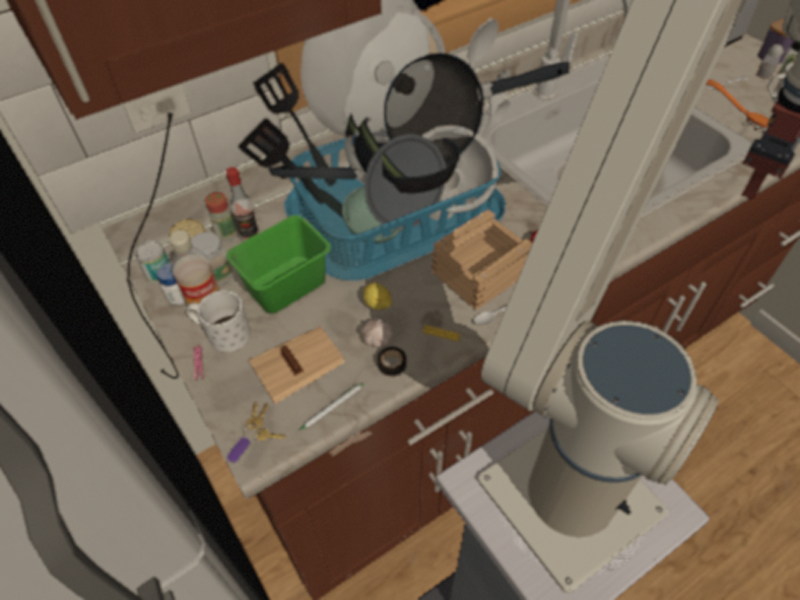

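The top picture shows the lid at about (288,305), bar at (282,301), and the keeper at (533,318). There are two garlic candidates: the pale bulb at (371,324) and the red one at (619,334). The pale one is the garlic, since red is excluded. I'll confirm it in an enlarged crop.

```bash
python3 - <<'E'
from workcell import vision
import cv2
im=vision.get_image("top")[:,:,::-1]
a=cv2.resize(im[165:255,145:275],None,fx=6,fy=6,interpolation=cv2.INTER_CUBIC)
b=cv2.resize(im[165:245,295:415],None,fx=6.5,fy=6.5,interpolation=cv2.INTER_CUBIC)
cv2.imwrite("pics/a.png",a);cv2.imwrite("pics/b.png",b)
E
```

```text
(no output)
```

View pics/a.png

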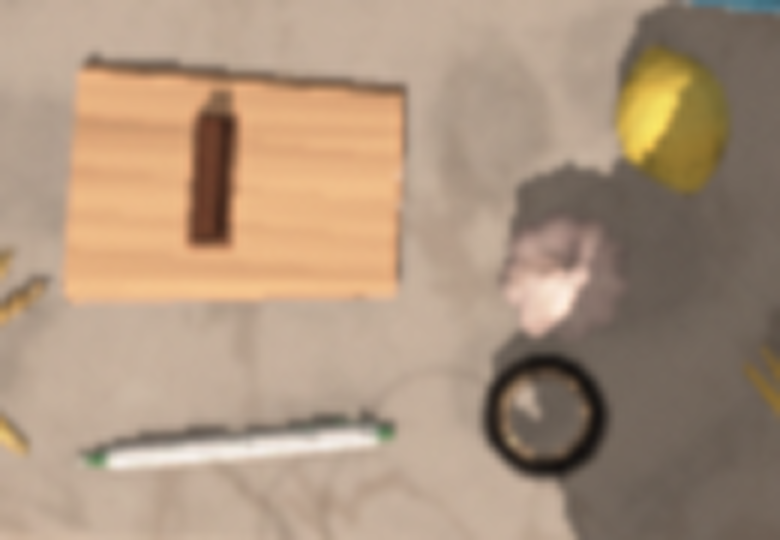

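View pics/b.png

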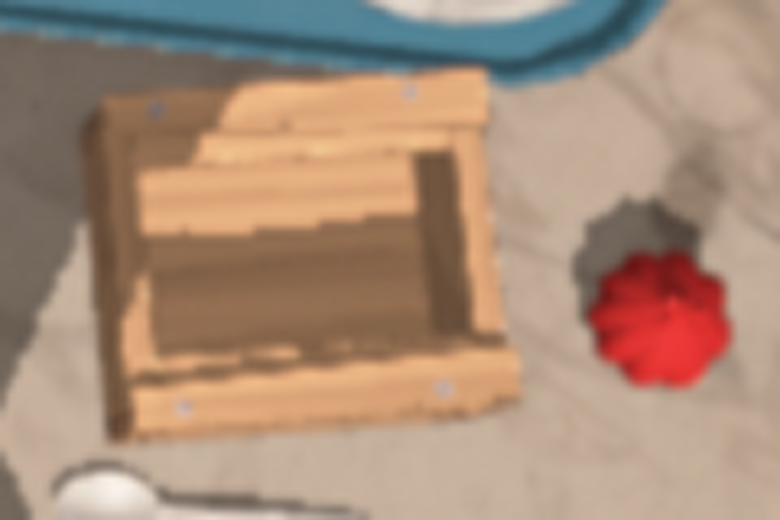

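Crop a confirms the pale garlic at crop (560,275), with the lid's narrow end to the right and the tape and lemon close by. Crop b shows the keeper's four screws, the mouth at the left, and the red decoy at (660,315).

```bash
cat >h.py <<'E'
from workcell import read_state, vision, hand_in
import numpy as np
def px(u,v,z,n="top"):
    i=vision.camera_info(n);K,R,t=[np.array(i[k]) for k in("intrinsics","R","t")]
    c=-R.T@t; d=R.T@np.linalg.inv(K)@[u,v,1]
    return c+d*(z-c[2])/d[2]
def A(c,z):return px((c[0]+.5)/6-.5+145,(c[1]+.5)/6-.5+165,z)
def B(c,z):return px((c[0]+.5)/6.5-.5+295,(c[1]+.5)/6.5-.5+165,z)
def proj(X,n):
    i=vision.camera_info(n);p=np.array(i["intrinsics"])@(np.array(i["R"])@X+i["t"]);return p[:2]/p[2]
def ang(v):return np.degrees(np.arctan2(v[1],v[0]))
def go(p,yaw_y):
    "tool-axes shift (m) to world p, and turn (deg) about tool z to set tool y's world heading"
    s=read_state();R=s["eef_rot"];d=R.T@(np.array(p)-s["ee_pos"])/1000
    return d.round(4),(-(yaw_y-ang(R[:2,1]))).round(2)
E
python3 - <<'E'
from h import *
np.set_printoptions(precision=1,suppress=True)
L=[A(c,2) for c in((82,68),(405,85),(399,295),(66,300))]
print("lid",np.array(L)[:,:2],"c",np.mean(L,0),"yaw",ang((L[1]+L[2]-L[0]-L[3])), "len",np.linalg.norm(L[1]+L[2]-L[0]-L[3])/2,[np.linalg.norm(L[0]-L[3]),np.linalg.norm(L[1]-L[2])])
b=[A(c,30) for c in((195,112),(237,112),(232,232),(190,240))];print("bar top",np.mean(b,0),ang(b[0]+b[1]-b[2]-b[3]))
S=[B(c,90.5) for c in((155,110),(410,92),(445,388),(183,407))]
O=[B(c,90.5) for c in((103,100),(488,70),(520,402),(130,438))]
for n,Q in(("screws",S),("outer",O)):
    print(n,np.mean(Q,0),"yaw",ang(Q[1]+Q[2]-Q[0]-Q[3]),ang(Q[0]+Q[1]-Q[2]-Q[3]),[np.linalg.norm(Q[i]-Q[i-1]).round(1) for i in range(4)])
g=A((562,275),28);print("garlic",g,"proj scene(800)",proj(g,"scene")*800/512,"tape",A((545,415),10),"lemon",A((672,118),25))
k=np.mean(S,0);print("keeper scene",proj(k,"scene")*800/512,"lidbar",proj(np.mean(b,0),"scene")*800/512)
E
```

```text
lid [[527.  319. ]
 [523.3 169.6]
 [425.9 167.8]
 [419.3 318.9]] c [473.9 243.8   2. ] yaw -89.44956525665992 len 150.24684905564942 [np.float64(107.73378259480921), np.float64(97.41522419736393)]
bar top [474.7 249.9  30. ] 1.1493600606378924
screws [ 452.9 -167.5   90.5] yaw -84.23415508973493 5.7726644395724795 [np.float64(116.6), np.float64(100.3), np.float64(116.5), np.float64(101.2)]
outer [ 451.9 -172.2   90.5] yaw -83.46444714208022 4.709294087109392 [np.float64(132.4), np.float64(151.8), np.float64(130.5), np.float64(150.8)]
garlic [433.9  92.7  28. ] proj scene(800) [375.6 331.1] tape [372.8  98.9  10. ] lemon [506.9  45.9  25. ]
keeper scene [481.1 245.3] lidbar [291.3 354.8]
```

```bash
python3 -c "
from h import *
print(go([434,92.7,130],-84),go([434,92.7,12],-84))"
```

```text
(array([ 0.4403, -0.569 ,  0.0928]), np.float64(13.24)) (array([ 0.4403, -0.5688,  0.2108]), np.float64(13.24))
```

Request:
arm_command(
  increments=[
    [[0.44, -0.569, 0.093], [0, 0, 13.2], 1],
    [[0.44, -0.569, 0.093], [0, 0, 13.2], 1],
    [[0.44, -0.569, 0.093], [0, 0, 13.2], 1],
    [[0.44, -0.569, 0.093], [0, 0, 13.2], 1],
    [[0.44, -0.569, 0.093], [0, 0, 13.2], 1],
    [[0.44, -0.569, 0.093], [0, 0, 13.2], 1],
    [[0.44, -0.569, 0.093], [0, 0, 13.2], 1],
    [[0.44, -0.569, 0.093], [0, 0, 13.2], 1],
    [[0.44, -0.569, 0.093], [0, 0, 13.2], 1],
    [[0.44, -0.569, 0.093], [0, 0, 13.2], 1],
    [[0.44, -0.569, 0.093], [0, 0, 13.2], 1],
    [[0.44, -0.569, 0.093], [0, 0, 13.2], 1],
  ],
)

```text
time_s: 1.65
ee_pos: [434.4, 94.8, 129.3]
eef_rot: [[0.994, 0.107, 0.0], [0.107, -0.994, 0.0], [0.0, -0.0, -1.0]]
wrist_force: [0.6, -0.8, -0.3]
gripper_width: 0.999
grasp_force: 0.0
```

```bash
python3 - <<'E'
from h import *
import cv2
s=read_state();print(s["time_s"],s["ee_pos"],ang(s["eef_rot"][:2,1]),go([434,92.7,12],-84))
a=vision.get_image("top")[:,:,::-1];b=vision.get_image("scene")[:,:,::-1]
f=lambda m:cv2.resize(m,None,fx=5,fy=5,interpolation=cv2.INTER_CUBIC)
cv2.imwrite("pics/c.png",np.hstack([f(a[165:265,190:270]),f(b[170:270,200:280])]))
E
```

```text
1.65 [434.37462323  94.80487405 129.3429327 ] -83.82978265304976 (array([-0.0006,  0.0021,  0.1173]), np.float64(0.17))
```

View pics/c.png

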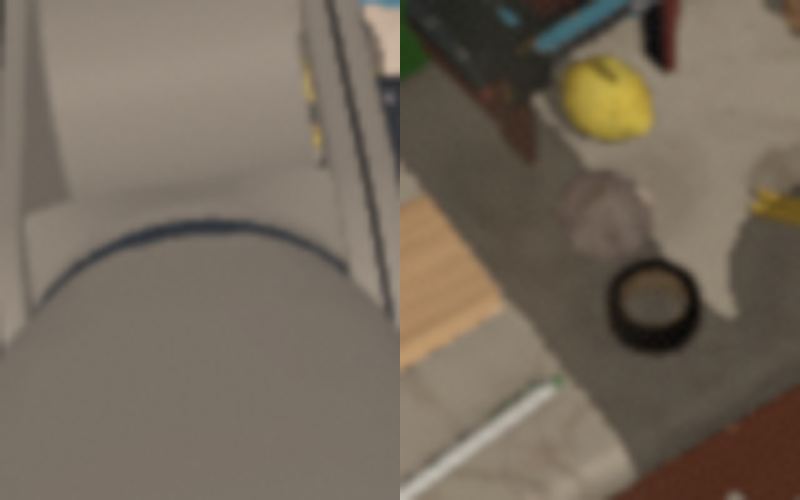

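The top view is hidden by the arm. In the scene view the garlic is at native (241,212), which matches the predicted (240.4,211.9), so I'll descend.

Request:
arm_command(
  increments=[
    [[0, 0, 0.06], [0, 0, 0], 1],
    [[0, 0, 0.1], [0, 0, 0], 1],
    [[0, 0, 0.118], [0, 0, 0], 1],
    [[0, 0, 0.118], [0, 0, 0], 1],
    [[0, 0, 0.118], [0, 0, 0], 0.5],
    [[0, 0, 0.118], [0, 0, 0], 0.5],
    [[0, 0, 0.118], [0, 0, 0], 0.5],
    [[0, 0, 0.118], [0, 0, 0], 0.5],
    [[0, 0, 0.118], [0, 0, 0], 0.5],
  ],
  force=6,
)

```text
time_s: 2.88
ee_pos: [434.3, 92.2, 12.2]
eef_rot: [[0.994, 0.105, 0.001], [0.105, -0.994, 0.0], [0.001, -0.0, -1.0]]
wrist_force: [0.2, -1.0, 5.6]
gripper_width: 0.627
grasp_force: 6.0
```

```bash
python3 -c "
from h import *
print(go([452.5,-170,130],-84),go([452.5,-170,27],-84))"
```

```text
(array([-0.0094,  0.2627, -0.1178]), np.float64(0.05)) (array([-0.0095,  0.2627, -0.0148]), np.float64(0.05))
```

Request:
arm_command(
  increments=[
    [[0, 0, -0.05], [0, 0, 0], 0.5],
    [[0, 0, -0.1], [0, 0, 0], 0.5],
    [[0, 0.03, -0.12], [0, 0, 0], 0.5],
    [[0, 0.03, -0.12], [0, 0, 0], 0.5],
  ],
)

```text
time_s: 3.38
ee_pos: [438.2, 61.6, 133.2]
eef_rot: [[0.995, 0.103, 0.004], [0.103, -0.995, 0.0], [0.004, 0.0, -1.0]]
wrist_force: [0.1, -0.5, 0.2]
gripper_width: 0.624
grasp_force: 6.0
```

Request:
arm_command(
  increments=[
    [[-0.002, 0.06, 0], [0, 0, 0], 0.5],
    [[-0.005, 0.12, 0], [0, 0, 0], 0.5],
    [[-0.008, 0.18, 0], [0, 0, 0], 0.5],
    [[-0.01, 0.232, 0], [0, 0, 0], 0.5],
    [[-0.01, 0.232, 0], [0, 0, 0], 0.5],
    [[-0.01, 0.232, 0], [0, 0, 0], 0.5],
  ],
)

```text
time_s: 4.12
ee_pos: [450.6, -168.5, 130.5]
eef_rot: [[0.995, 0.105, -0.002], [0.105, -0.995, 0.001], [-0.002, -0.002, -1.0]]
wrist_force: [-0.5, 0.1, -0.3]
gripper_width: 0.629
grasp_force: 6.0
```

```bash
python3 - <<'E'
from h import *
import cv2
s=read_state();print(s["time_s"],s["ee_pos"],ang(s["eef_rot"][:2,1]),s["gripper_width"],go([452.5,-170,27],-84))
b=vision.get_image("scene")[:,:,::-1]
cv2.imwrite("pics/d.png",cv2.resize(b[110:210,240:370],None,fx=6,fy=6,interpolation=cv2.INTER_CUBIC))
E
```

```text
4.125 [ 450.59447917 -168.5242798   130.50719601] -84.00129376657391 0.6289680544424684 (array([0.002 , 0.0018, 0.1035]), np.float64(-0.0))
```

View pics/d.png

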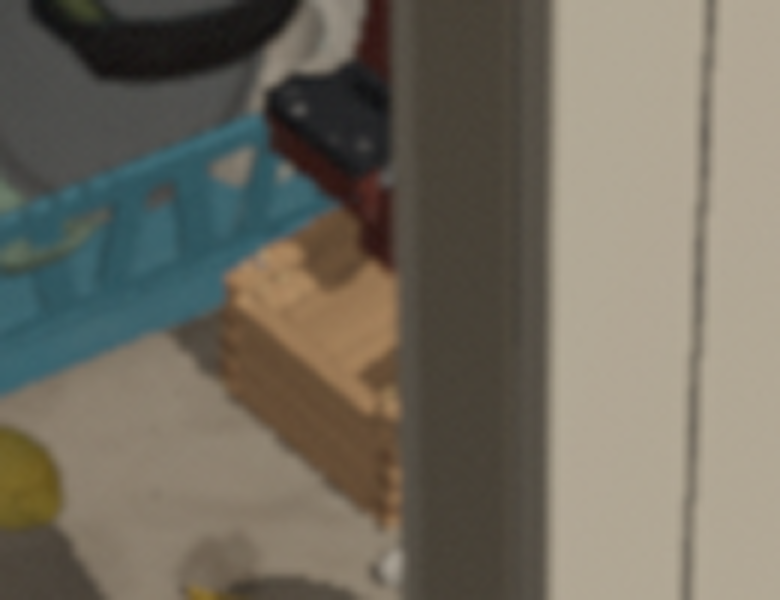

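The arm hides the keeper's right half, but the gripper is clear of the rack and over the box. I'll lower it.

Request:
arm_command(
  increments=[
    [[0.002, 0.001, 0.02], [0, 0, 0], 0.5],
    [[0.002, 0.001, 0.05], [0, 0, 0], 0.5],
    [[0.002, 0.001, 0.08], [0, 0, 0], 0.5],
    [[0.002, 0.001, 0.1], [0, 0, 0], 0.5],
    [[0.002, 0.001, 0.104], [0, 0, 0], 0.5],
    [[0.002, 0.001, 0.105], [0, 0, 0], 0.5],
  ],
)

```text
time_s: 4.92
ee_pos: [453.7, -169.4, 26.8]
eef_rot: [[0.994, 0.107, -0.0], [0.107, -0.994, 0.0], [-0.0, -0.0, -1.0]]
wrist_force: [0.4, 0.7, -0.0]
gripper_width: 0.625
grasp_force: 6.0
```

Request:
arm_command(
  increments=[
    [[0, 0, 0.001], [0, 0, 0], 0.5],
    [[0, 0, 0.001], [0, 0, 0], 0.78],
    [[0, 0, 0.001], [0, 0, 0], 0.78],
    [[0, 0, 0.001], [0, 0, 0], 0.78],
    [[0, 0, -0.05], [0, 0, 0], 0.78],
    [[0, 0, -0.1], [0, 0, 0], 0.8],
    [[0, -0.06, -0.11], [0, 0, 0], 1],
    [[0, -0.12, -0.11], [0, 0, 0], 1],
    [[0, -0.18, -0.11], [0, 0, 0], 1],
    [[0, -0.24, -0.11], [0, 0, 0], 1],
    [[0, -0.3, -0.11], [0, 0, 0], 1],
    [[0, -0.36, -0.11], [0, 0, 0], 1],
  ],
)

```text
time_s: 6.42
ee_pos: [415.4, 189.7, 137.0]
eef_rot: [[0.994, 0.105, 0.001], [0.105, -0.994, 0.0], [0.001, -0.0, -1.0]]
wrist_force: [1.6, 0.5, 0.5]
gripper_width: 1.002
grasp_force: 0.0
```

```bash
python3 - <<'E'
from h import *
import cv2
s=read_state();print(s["time_s"],s["ee_pos"],ang(s["eef_rot"][:2,1]),s["gripper_width"],go([473.5,251,100],-89.4),go([473.5,251,13],-89.4))
a=vision.get_image("top")[:,:,::-1];b=vision.get_image("scene")[:,:,::-1]
f=lambda m,k:cv2.resize(m,None,fx=k,fy=k,interpolation=cv2.INTER_CUBIC)
cv2.imwrite("pics/e.png",np.hstack([f(a[170:240,300:380],5),f(b[130:200,265:345],5)]))
E
```

```text
6.425 [415.37031172 189.6662777  136.96534683] -83.9691124103611 1.0019925181584264 (array([ 0.0642, -0.0549,  0.037 ]), np.float64(5.43)) (array([ 0.0642, -0.0549,  0.124 ]), np.float64(5.43))
```

View pics/e.png

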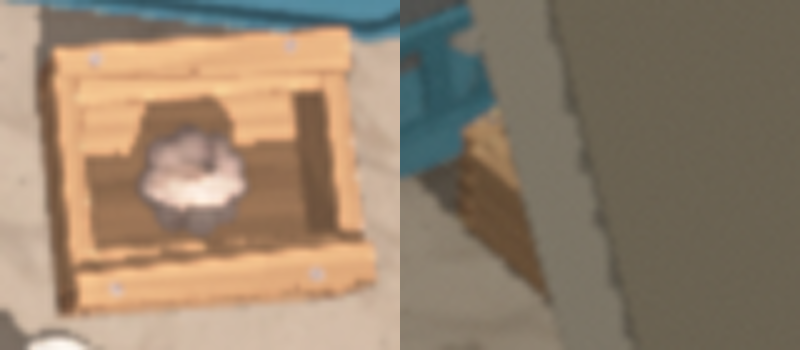

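The garlic stands upright in the box, centred around (193,175). The lit top view gives the keeper's corners again: TL(52,48), TR(350,30), BR(375,278), BL(75,310).

```bash
python3 - <<'E'
from h import *
np.set_printoptions(precision=1,suppress=True)
E=lambda c:px((c[0]+.5)/5-.5+300,(c[1]+.5)/5-.5+170,90.5)
for Q in([(52,48),(350,30),(375,278),(75,310)],[(95,60),(290,45),(317,273),(117,288)]):
    Q=[E(c) for c in Q];c=np.mean(Q,0);print(c,ang(Q[1]+Q[2]-Q[0]-Q[3]),ang(Q[0]+Q[1]-Q[2]-Q[3]),[np.linalg.norm(Q[i]-Q[i-1]).round(1) for i in range(4)])
E
```

```text
[ 453.2 -171.9   90.5] -83.57050165590398 5.065757512964504 [np.float64(133.5), np.float64(152.5), np.float64(126.8), np.float64(151.2)]
[ 453.  -167.7   90.5] -83.98094756622042 5.838411784470787 [np.float64(116.3), np.float64(99.8), np.float64(116.7), np.float64(100.5)]
```

Request:
arm_command(
  increments=[
    [[0.055, -0.05, 0.0], [0, 0, 5.4], 1],
    [[0.064, -0.055, 0.037], [0, 0, 5.4], 1],
    [[0.064, -0.055, 0.09], [0, 0, 5.4], 1],
    [[0.064, -0.055, 0.115], [0, 0, 5.4], 1],
    [[0.064, -0.055, 0.122], [0, 0, 5.4], 1],
    [[0.064, -0.055, 0.122], [0, 0, 5.4], 1],
  ],
)

```text
time_s: 7.28
ee_pos: [473.8, 248.7, 14.9]
eef_rot: [[1.0, 0.011, -0.0], [0.011, -1.0, -0.0], [-0.0, 0.0, -1.0]]
wrist_force: [-0.6, 0.0, 0.4]
gripper_width: 0.997
grasp_force: 0.0
```

Request:
arm_command(
  increments=[
    [[0, 0, 0], [0, 0, 0], 0],
    [[0, 0, 0], [0, 0, 0], 0],
    [[0, 0, 0], [0, 0, 0], 0],
    [[0, 0, 0], [0, 0, 0], 0],
    [[0, 0, 0], [0, 0, 0], 0],
    [[0, 0, 0], [0, 0, 0], 0],
    [[0, 0, 0], [0, 0, 0], 0],
    [[0, 0, 0], [0, 0, 0], 0],
  ],
  force=45,
)

```text
time_s: 8.28
ee_pos: [473.6, 249.3, 14.6]
eef_rot: [[1.0, 0.011, 0.0], [0.011, -1.0, 0.0], [0.0, -0.0, -1.0]]
wrist_force: [1.0, 0.8, -0.4]
gripper_width: 0.157
grasp_force: 45.0
```

```bash
python3 -c "
from h import *
print(go([435,2,120],-84.1),go([435,2,98],-84.1))"
```

```text
(array([-0.0414,  0.2468, -0.1054]), np.float64(-5.26)) (array([-0.0414,  0.2468, -0.0834]), np.float64(-5.26))
```

Request:
arm_command(
  increments=[
    [[0, 0, -0.03], [0, 0, 0], 0],
    [[0, 0, -0.08], [0, 0, 0], 0],
    [[0, 0, -0.11], [0, 0, 0], 0],
    [[0, 0, -0.11], [0, 0, 0], 0],
  ],
)

```text
time_s: 8.78
ee_pos: [474.9, 249.8, 126.6]
eef_rot: [[1.0, 0.011, 0.004], [0.011, -1.0, 0.002], [0.004, -0.002, -1.0]]
wrist_force: [0.3, -0.6, -2.5]
gripper_width: 0.155
grasp_force: 45.0
```

Request:
arm_command(
  increments=[
    [[-0.008, 0.05, 0], [0, 0, -1.5], 0],
    [[-0.018, 0.1, 0], [0, 0, -3], 0],
    [[-0.027, 0.15, 0], [0, 0, -4.5], 0],
    [[-0.035, 0.2, 0], [0, 0, -5.3], 0],
    [[-0.041, 0.247, 0.0], [0, 0, -5.3], 0],
    [[-0.041, 0.247, 0], [0, 0, -5.3], 0],
    [[-0.041, 0.247, 0], [0, 0, -5.3], 0],
  ],
)

```text
time_s: 9.65
ee_pos: [434.7, 1.8, 123.7]
eef_rot: [[0.995, 0.103, -0.002], [0.103, -0.995, 0.0], [-0.002, -0.0, -1.0]]
wrist_force: [0.8, 0.2, -2.8]
gripper_width: 0.156
grasp_force: 45.0
```

```bash
python3 - <<'E'
from h import *
import cv2
s=read_state();print(s["time_s"],s["ee_pos"],s["eef_rot"][2],ang(s["eef_rot"][:2,1]),s["wrist_force"],go([435,2,98],-84.1))
a=vision.get_image("top")[:,:,::-1];b=vision.get_image("scene")[:,:,::-1]
f=lambda m,k:cv2.resize(m,None,fx=k,fy=k,interpolation=cv2.INTER_CUBIC)
cv2.imwrite("pics/f.png",np.hstack([f(a[160:260,220:320],4),f(b[110:210,210:310],4)]))
E
```

```text
9.65 [434.69730789   1.79254343 123.69809094] [-1.81343552e-03 -3.86641802e-04 -9.99998281e-01] -84.1145063930942 [ 0.8208269   0.16790155 -2.79898303] (array([ 0.0004, -0.0002,  0.0257]), np.float64(-0.01))
```

View pics/f.png

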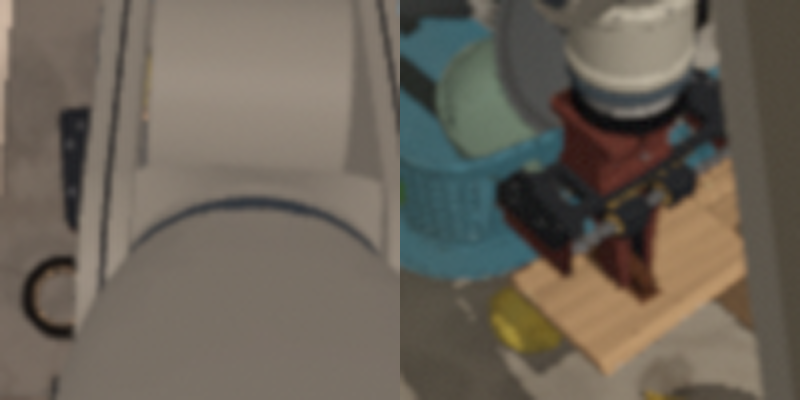

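The lid is held level, with its near tail corner at crop (610,370). I'll check that against the prediction.

```bash
python3 -c "
from h import *
s=read_state();R=s['eef_rot'];x=R[:,1];y=R[:,0];o=s['ee_pos']+10*x-[0,0,15]
for yy in(-56.5,56.5):print(((proj(o-75*x+yy*y,'scene')-[210,110])*4+[400,0]).round())
for yy in(-49.5,49.5):print('top',((proj(o-75*x+yy*y+[0,0,10],'scene')-[210,110])*4+[400,0]).round())
"
```

```text
[604. 379.]
[502. 282.]
top [597. 364.]
top [508. 279.]
```

Request:
arm_command(
  increments=[
    [[0, 0, 0.015], [0, 0, 0], 0],
    [[0, 0, 0.026], [0, 0, 0], 0],
    [[0, 0, 0.027], [0, 0, 0], 0],
    [[0, 0, 0.027], [0, 0, 0], 0],
    [[0, 0.01, 0.027], [0, 0, 0], 0],
    [[0, 0.02, 0.027], [0, 0, 0], 0],
    [[0, 0.03, 0.027], [0, 0, 0], 0],
    [[0, 0.03, 0.027], [0, 0, 0], 0],
  ],
)

```text
time_s: 10.75
ee_pos: [438.7, -29.0, 97.8]
eef_rot: [[0.995, 0.102, 0.0], [0.102, -0.995, -0.0], [0.0, 0.0, -1.0]]
wrist_force: [0.5, 0.5, -1.4]
gripper_width: 0.159
grasp_force: 45.0
```

Request:
arm_command(
  increments=[
    [[0, 0.01, 0.001], [0, 0, 0], 0],
    [[0, 0.02, 0.002], [0, 0, 0], 0],
    [[0, 0.03, 0.002], [0, 0, 0], 0],
    [[0, 0.04, 0.002], [0, 0, 0], 0],
    [[0, 0.04, 0.002], [0, 0, 0], 0],
  ],
)

```text
time_s: 11.38
ee_pos: [442.8, -68.6, 95.7]
eef_rot: [[0.995, 0.102, 0.0], [0.102, -0.995, -0.0], [0.0, 0.0, -1.0]]
wrist_force: [0.7, 0.1, -1.8]
gripper_width: 0.156
grasp_force: 45.0
```

Request:
arm_command(
  increments=[
    [[0, 0.005, 0.001], [0, 0, 0], 0],
    [[0, 0.01, 0.002], [0, 0, 0], 0],
    [[0, 0.015, 0.003], [0, 0, 0], 0],
    [[0, 0.015, 0.003], [0, 0, 0], 0],
  ],
)

```text
time_s: 11.88
ee_pos: [445.7, -82.4, 94.5]
eef_rot: [[0.995, 0.103, 0.003], [0.103, -0.995, 0.001], [0.003, -0.0, -1.0]]
wrist_force: [-1.7, 7.3, 21.9]
gripper_width: 0.155
grasp_force: 45.1
```

Request:
arm_command(
  increments=[
    [[0, 0, -0.0015], [0, 0, 0], 0],
    [[0, 0, -0.0015], [0, 0, 0], 0],
    [[0, 0, -0.0015], [0, 0, 0], 0],
  ],
)

```text
time_s: 12.25
ee_pos: [444.6, -82.7, 94.6]
eef_rot: [[0.995, 0.104, 0.001], [0.104, -0.995, 0.0], [0.001, 0.0, -1.0]]
wrist_force: [-0.5, 2.5, 8.8]
gripper_width: 0.157
grasp_force: 45.0
```

Request:
arm_command(
  increments=[
    [[0, 0.005, -0.0008], [0, 0, 0], 0],
    [[0, 0.012, -0.0008], [0, 0, 0], 0],
    [[0, 0.02, -0.0008], [0, 0, 0], 0],
    [[0, 0.028, -0.0008], [0, 0, 0], 0],
    [[0, 0.035, -0.0008], [0, 0, 0], 0],
    [[0, 0.035, -0.0008], [0, 0, 0], 0],
  ],
)

```text
time_s: 13.0
ee_pos: [447.9, -118.2, 94.9]
eef_rot: [[0.995, 0.103, 0.0], [0.103, -0.995, -0.0], [0.0, 0.0, -1.0]]
wrist_force: [-0.4, 0.1, -2.0]
gripper_width: 0.153
grasp_force: 45.0
```

Request:
arm_command(
  increments=[
    [[0, 0.006, 0.0004], [0, 0, 0], 0],
    [[0, 0.012, 0.0004], [0, 0, 0], 0],
    [[0, 0.018, 0.0004], [0, 0, 0], 0],
    [[0, 0.018, 0.0004], [0, 0, 0], 0],
  ],
)

```text
time_s: 13.5
ee_pos: [449.6, -136.2, 94.7]
eef_rot: [[0.995, 0.103, -0.0], [0.103, -0.995, -0.0], [-0.0, 0.0, -1.0]]
wrist_force: [-1.7, -2.2, 2.1]
gripper_width: 0.157
grasp_force: 45.0
```

Request:
arm_command(
  increments=[
    [[0, 0.005, 0], [0, 0, 0], 0],
    [[0, 0.01, 0], [0, 0, 0], 0],
    [[0, 0.01, 0], [0, 0, 0], 0],
  ],
)

```text
time_s: 13.88
ee_pos: [450.1, -145.5, 94.6]
eef_rot: [[0.995, 0.103, -0.001], [0.103, -0.995, 0.0], [-0.001, -0.001, -1.0]]
wrist_force: [-3.5, 1.2, 5.9]
gripper_width: 0.155
grasp_force: 45.0
```

Request:
arm_command(
  increments=[
    [[-0.001, 0.003, -0.0002], [0, 0, 0], 0],
    [[-0.0015, 0.006, -0.0003], [0, 0, 0], 0],
    [[-0.0015, 0.006, -0.0003], [0, 0, 0], 0],
  ],
)

```text
time_s: 14.25
ee_pos: [450.0, -152.0, 94.8]
eef_rot: [[0.995, 0.103, 0.0], [0.103, -0.995, -0.0], [0.0, 0.0, -1.0]]
wrist_force: [1.0, -0.4, -2.6]
gripper_width: 0.158
grasp_force: 45.0
```

Request:
arm_command(
  increments=[
    [[-0.0005, 0.003, 0.0002], [0, 0, 0], 0],
    [[-0.0005, 0.006, 0.0002], [0, 0, 0], 0],
    [[-0.0005, 0.006, 0.0002], [0, 0, 0], 0],
    [[-0.0005, 0.006, 0.0002], [0, 0, 0], 0],
  ],
)

```text
time_s: 14.75
ee_pos: [450.5, -158.0, 94.8]
eef_rot: [[0.995, 0.104, 0.001], [0.104, -0.995, -0.001], [0.001, 0.001, -1.0]]
wrist_force: [2.5, -1.7, -4.8]
gripper_width: 0.153
grasp_force: 45.0
```

Request:
arm_command(
  increments=[
    [[0.0006, 0.002, 0.0004], [0, 0, 0], 0],
    [[0.0006, 0.004, 0.0004], [0, 0, 0], 0],
    [[0.0006, 0.004, 0.0004], [0, 0, 0], 0],
    [[0.0006, 0.004, 0.0004], [0, 0, 0], 0],
  ],
)

```text
time_s: 15.25
ee_pos: [451.0, -160.9, 94.7]
eef_rot: [[0.995, 0.103, -0.0], [0.103, -0.995, 0.001], [0.0, -0.001, -1.0]]
wrist_force: [1.1, 5.0, 3.1]
gripper_width: 0.157
grasp_force: 45.0
```

Request:
arm_command(
  increments=[
    [[0, 0.001, -0.0002], [0, 0, 0], 0],
    [[0, 0.002, -0.0002], [0, 0, 0], 0],
    [[0, 0.002, -0.0002], [0, 0, 0], 0],
    [[0, 0.002, -0.0002], [0, 0, 0], 0],
  ],
)

```text
time_s: 15.75
ee_pos: [451.0, -161.8, 94.7]
eef_rot: [[0.995, 0.103, -0.0], [0.103, -0.995, 0.003], [-0.0, -0.003, -1.0]]
wrist_force: [3.4, 11.4, 3.1]
gripper_width: 0.156
grasp_force: 45.0
```

Request:
arm_command(
  increments=[
    [[0.0006, 0.0006, 0], [0, 0, 0], 0],
    [[0.0006, 0.0012, 0], [0, 0, 0], 0],
    [[0.0006, 0.0012, 0], [0, 0, 0], 0],
    [[0.0006, 0.0012, 0], [0, 0, 0], 0],
  ],
)

```text
time_s: 16.25
ee_pos: [451.1, -162.1, 94.7]
eef_rot: [[0.995, 0.102, -0.002], [0.102, -0.995, 0.004], [-0.002, -0.004, -1.0]]
wrist_force: [2.9, 16.3, 6.7]
gripper_width: 0.156
grasp_force: 45.0
```

Request:
arm_command(
  increments=[
    [[0, 0, 0], [0, 0, 0], 0],
    [[0, 0, 0], [0, 0, 0], 0],
  ],
)

```text
time_s: 16.5
ee_pos: [451.0, -162.1, 94.6]
eef_rot: [[0.995, 0.102, -0.002], [0.102, -0.995, 0.004], [-0.002, -0.004, -1.0]]
wrist_force: [1.4, 17.7, 7.1]
gripper_width: 0.162
grasp_force: 45.0
```

Request:
arm_command(
  increments=[
    [[0, -0.002, -0.0003], [0, 0, 0], 0],
    [[0, -0.004, -0.0005], [0, 0, 0], 0],
    [[0, -0.004, -0.0005], [0, 0, 0], 0],
  ],
)

```text
time_s: 16.88
ee_pos: [451.1, -161.3, 94.7]
eef_rot: [[0.995, 0.104, -0.001], [0.104, -0.995, -0.001], [-0.001, 0.001, -1.0]]
wrist_force: [0.4, -3.3, -5.8]
gripper_width: 0.156
grasp_force: 45.0
```

Request:
arm_command(
  increments=[
    [[0, 0.0008, 0.0003], [0, 0, 0], 0],
    [[0, 0.0008, 0.0003], [0, 0, 0], 0.6],
    [[0, 0.0008, 0.0003], [0, 0, 0], 0.6],
    [[0, 0.0008, 0.0003], [0, 0, 0], 0.6],
    [[0, 0.0008, 0.0003], [0, 0, 0], 0.6],
    [[0, 0.0008, -0.03], [0, 0, 0], 0.6],
    [[0, 0.0008, -0.06], [0, 0, 0], 0.6],
    [[0, 0.0008, -0.12], [0, 0, 0], 0.6],
    [[0, 0.0008, -0.12], [0, 0, 0], 0.6],
  ],
)

```text
time_s: 18.0
ee_pos: [454.3, -162.5, 219.1]
eef_rot: [[0.995, 0.104, 0.008], [0.104, -0.995, -0.003], [0.008, 0.004, -1.0]]
wrist_force: [0.5, 0.2, -0.9]
gripper_width: 0.601
grasp_force: 0.0
```

Request:
arm_command(
  increments=[
    [[0, -0.032, 0], [0, 0, 0], 0],
    [[0, -0.032, 0], [0, 0, 0], 0],
    [[0, -0.032, 0], [0, 0, 0], 0],
    [[0, -0.032, 0], [0, 0, 0], 0],
    [[0, -0.032, 0], [0, 0, 0], 0],
    [[0, -0.032, 0], [0, 0, 0], 0],
  ],
)

```text
time_s: 18.75
ee_pos: [448.2, -129.9, 214.9]
eef_rot: [[0.995, 0.103, -0.0], [0.103, -0.995, 0.0], [-0.0, -0.0, -1.0]]
wrist_force: [0.3, 0.0, -0.3]
gripper_width: 0.007
grasp_force: 0.0
```

```bash
python3 - <<'E'
from h import *
import cv2
s=read_state();print(s["time_s"],s["ee_pos"],s["gripper_width"],go([447.8,-130,97],-84.1))
E
```

```text
18.75 [ 448.22793859 -129.9226614   214.87148538] 0.007372014848586996 (array([-0.0004,  0.    ,  0.1179]), np.float64(0.02))
```

Request:
arm_command(
  increments=[
    [[0, 0, 0.05], [0, 0, 0], 0],
    [[0, 0, 0.1], [0, 0, 0], 0],
    [[0, 0, 0.117], [0, 0, 0], 0],
    [[0, 0, 0.117], [0, 0, 0], 0],
    [[0, 0, 0.117], [0, 0, 0], 0],
    [[0, 0.004, 0.117], [0, 0, 0], 0],
    [[0, 0.007, 0.117], [0, 0, 0], 0],
    [[0, 0.007, 0.117], [0, 0, 0], 0],
  ],
)

```text
time_s: 19.75
ee_pos: [449.3, -137.0, 98.5]
eef_rot: [[0.995, 0.103, 0.001], [0.103, -0.995, -0.0], [0.001, 0.0, -1.0]]
wrist_force: [0.7, -0.6, -0.8]
gripper_width: 0.002
grasp_force: 0.0
```

Request:
arm_command(
  increments=[
    [[0, 0.001, 0], [0, 0, 0], 0],
    [[0, 0.002, 0], [0, 0, 0], 0],
    [[0, 0.003, 0], [0, 0, 0], 0],
    [[0, 0.004, 0], [0, 0, 0], 0],
    [[0, 0.004, 0], [0, 0, 0], 0],
  ],
)

```text
time_s: 20.38
ee_pos: [449.4, -140.6, 98.0]
eef_rot: [[0.995, 0.103, 0.0], [0.103, -0.995, 0.0], [0.0, -0.0, -1.0]]
wrist_force: [0.1, 0.5, 1.3]
gripper_width: 0.006
grasp_force: 0.0
```

Request:
arm_command(
  increments=[
    [[0, 0.001, 0], [0, 0, 0], 0],
    [[0, 0.002, 0], [0, 0, 0], 0],
    [[0, 0.003, 0], [0, 0, 0], 0],
    [[0, 0.003, 0], [0, 0, 0], 0],
  ],
)

```text
time_s: 20.88
ee_pos: [449.7, -143.6, 98.0]
eef_rot: [[0.995, 0.103, 0.0], [0.103, -0.995, -0.0], [0.0, 0.0, -1.0]]
wrist_force: [-0.3, -0.1, -0.6]
gripper_width: 0.005
grasp_force: 0.0
```

Request:
arm_command(
  increments=[
    [[0, 0.001, 0], [0, 0, 0], 0],
    [[0, 0.002, 0], [0, 0, 0], 0],
    [[0, 0.003, 0], [0, 0, 0], 0],
    [[0, 0.003, 0], [0, 0, 0], 0],
  ],
)

```text
time_s: 21.38
ee_pos: [449.8, -145.3, 98.0]
eef_rot: [[0.995, 0.103, -0.0], [0.103, -0.995, 0.002], [-0.0, -0.002, -1.0]]
wrist_force: [1.0, 9.6, 3.3]
gripper_width: 0.003
grasp_force: 4.4
```

Request:
arm_command(
  increments=[
    [[0, 0.0006, 0], [0, 0, 0], 0],
    [[0, 0.001, 0], [0, 0, 0], 0],
    [[0, 0.001, 0], [0, 0, 0], 0],
  ],
)

```text
time_s: 21.75
ee_pos: [449.8, -145.6, 98.0]
eef_rot: [[0.995, 0.102, -0.001], [0.102, -0.995, 0.003], [-0.0, -0.003, -1.0]]
wrist_force: [1.4, 13.6, 3.2]
gripper_width: 0.003
grasp_force: 6.7
```

Request:
arm_command(
  increments=[
    [[0, 0.0004, 0], [0, 0, 0], 0],
    [[0, 0.0004, 0], [0, 0, 0], 0],
    [[0, 0.0004, 0], [0, 0, 0], 0],
  ],
)

```text
time_s: 22.12
ee_pos: [449.8, -145.8, 98.0]
eef_rot: [[0.995, 0.102, -0.001], [0.102, -0.995, 0.003], [-0.001, -0.003, -1.0]]
wrist_force: [1.4, 15.4, 4.4]
gripper_width: 0.007
grasp_force: 7.4
```

Wedged at about 15 N. I'll back straight off, rise clear and look.

Request:
arm_command(
  increments=[
    [[0, -0.006, 0], [0, 0, 0], 0],
    [[0, -0.012, 0], [0, 0, 0], 0],
    [[0, -0.012, -0.05], [0, 0, 0], 0],
    [[0, -0.012, -0.1], [0, 0, 0], 0],
    [[0, -0.07, -0.12], [0, 0, 0], 0],
    [[0, -0.13, -0.12], [0, 0, 0], 0],
    [[0, -0.19, -0.12], [0, 0, 0], 0],
    [[0, -0.25, -0.12], [0, 0, 0], 0],
    [[0, -0.31, -0.12], [0, 0, 0], 0],
    [[0, -0.37, -0.12], [0, 0, 0], 0],
    [[0, -0.37, -0.12], [0, 0, 0], 0],
    [[0, -0.37, -0.12], [0, 0, 0], 0],
  ],
)

```text
time_s: 23.62
ee_pos: [411.5, 219.8, 217.7]
eef_rot: [[0.995, 0.105, -0.0], [0.105, -0.995, -0.001], [-0.001, 0.001, -1.0]]
wrist_force: [-0.1, -0.6, 0.6]
gripper_width: 0.005
grasp_force: 0.0
```

```bash
python3 - <<'E'
from h import *
import cv2
s=read_state();print(s["time_s"],s["ee_pos"],s["wrist_force"])
a=vision.get_image("top")[:,:,::-1]
cv2.imwrite("pics/g.png",cv2.resize(a[165:265,240:390],None,fx=5,fy=5,interpolation=cv2.INTER_CUBIC))
E
```

```text
23.625 [411.46010885 219.77279208 217.74149248] [-0.1255935  -0.63514738  0.62233036]
```

View pics/g.png

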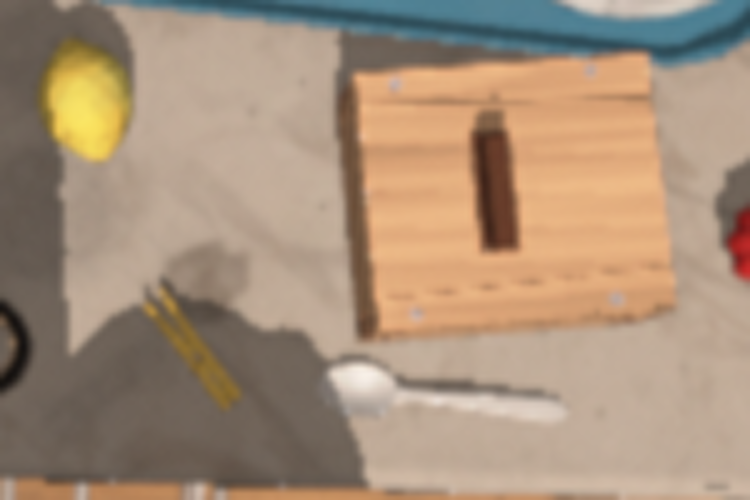

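The lid is home: its tail is about flush with the mouth at crop (357–375, 100–310), the bar is at (495,185), and the other things are where they were.

```bash
python3 -c "
from workcell import hand_in;print(hand_in())"
```

```text
the job is handed in; nothing more can be done
None
```

The garlic bulb is in the keeper and the lid is wedged shut: I pushed it home at about 16–17 N (one reading of 17.7 N), pressed it again at 15 N without it giving, then let go. The top view shows it flush and nothing else moved as far as I could see, and I handed the job in at about 24 s; the squeeze on the strip can't be measured directly.

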